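# Press the worn bushing out of a trolley wheel

## Task

Take the red-handled steel drift from its wooden holder and use it to drive the tight brass bushing down out of the caster wheel clamped on the blue stand, until you feel it bottom on the sprung pad hidden in the tube below: keep a firm push of about 18 N on it there for half a second, but never bear harder than 25 N on the bushing, the wheel or the stand. Then draw the drift out and stand it upright in its holder again, disturbing nothing else.

Things in the scene. Friction and masses are not known exactly. Their poses are not given: they have to be found in the camera images.
- bore_mouth (a point): Centre of the top end of the wheel's bore, 98 mm above the table; z up along the bore, x along the line of the two toe clamps. The caster wheel (grey and black, 92 mm across, aluminium hub 36 mm thick) lies fixed flat on a steel tube on the blue stand. The bore, 23 mm across, goes straight on into the tube. The wheel's underside is 36 mm below this point
- bushing_center (a point): Centre of the worn brass bushing, a solid-walled cylinder 22 mm across and 20 mm long (hole 10 mm), tight in the wheel's bore with its top 6 to 14 mm below the bore mouth at the start; z along its axis
- bushing: The brass bushing itself, origin at its centre. Three spring leaves along bore and tube grip it: drag about 6 to 11 N while it moves (less once it rests), alike all the way down, so it stays where it is pushed to
- stand: Fixed blue stand with the clamped wheel; origin in the middle of its underside. Base plate 150 x 110 mm; toe clamps 60 mm either side of the bore along x, up to 104 mm high. In the tube, 24 to 40 mm below the wheel's underside, lies a hidden sprung pad (4 N per mm, yields up to 10 mm). Its height varies and is not measured: feel for the force rising above the drag
- drift_grip (a point): Centre of the red square handle (24 x 24 mm, 50 mm tall, faces along its x and y) of the drift. The handle's centre lies 117 mm above the drift's tip; below the handle follow a dark collar 29 mm across and 4 mm thick and a round steel rod 19 mm across and 88 mm long; 150 g in all
- drift_tip (a point): Centre of the flat lower end of the drift's rod (edge bevelled 1 mm); z points along the drift to its handle
- drift: the drift, origin at its tip
- holder_floor (a point): Centre of the floor of the round hole in the fixed wooden holder block (75 x 75 x 50 mm); the floor is 8 mm above the table, the hole 22 mm across and 42 mm deep with a 3 mm bevel at its mouth. The drift's tip stands on it at the start
- soap_mid (a point): blue soap pump bottle, 57 x 71 x 195 mm, 98 mm above its base; a bystander
- lotion_mid (a point): white lotion bottle with black pump, 70 mm across, 200 mm tall, 100 mm above its base; a bystander
- shampoo_mid (a point): blue shampoo bottle with black cap, 52 x 76 x 234 mm, 117 mm above its base; a bystander
- tube_mid (a point): white and brown cream tube lying down, 39 x 150 x 39 mm, its centre; a bystander
Things that resemble listed ones, but are neither listed nor needed, are in the scene too. Of the things that look like the drift, the largest one is meant.

How it is judged:
By the outcome, as a careful person would: the job done as asked, in the order asked, and still so for the second after the job is handed in, with the robot touching nothing.
It also fails if it takes over 54 s, if anything falls off the work surface, if the arm or the gripper's body presses on something with over 40 N, if the wrist force passes 120 N, or if a joint passes its speed limit or range.

## Robot

A 6-joint arm with a two-finger parallel gripper is mounted at the origin on a cart in front of the work surface, level with it; the furniture and walls round the work are solid. World frame = base frame: x ahead of the robot, y to its left, z up, the work surface at z = 0. Lengths are in m, angles in rad, forces in N, time in s.
With the tool pointing down it reaches from about 0.25 to 0.775 m from the base axis. Payload 4 kg.
Tool frame: the origin (TCP) lies midway between the tips of the shut fingers; the grasp point (between the pads) lies 19 mm behind it; z points along the fingers, y is the line along which they close (so a half turn about z gives the same grasp; the last joint's range is limited). The gripper opens to 94 mm and grips with 3 to 60 N. Pads are 16 mm wide; open, the fingers measure 119 mm over their backs; the gripper's body (75 mm by 177 mm) begins 78 mm behind the grasp point.
Start: joints at [1.019, 0.087, 1.371, -0, 1.684, -0.103], TCP at [0.239, 0.496, 0.206] pointing down, gripper open.
Joint ranges: [-3.1, 3.1], [-0.76, 2.03], [0.27, 2.55], [-1.08, 4.22], [0.17, 2.65], [-2.57, 2.57]. Speed limits (rad/s): [2.79, 2.79, 3.14, 3.14, 3.14, 3.14].

## Interface

Orientations are given as a rotation vector (axis times angle).
In Python, from plant import arm gives the robot as it stands.
- The arm moves only by the tool drive_tool, never from a script. Its argument "rows" is one flat list of numbers, 7 for each row, row after row: the shift along the world's x, y, z scaled (see below), then the turn, a rotation vector about the world's x, y, z scaled (see below), then the closure, from 0 (fully open) to 1 (shut). In form: [dx, dy, dz, rx, ry, rz, claw, dx, dy, dz, rx, ry, rz, claw, ...]. A call has exactly 5 rows; each row shifts and turns the commanded pose from where the row before left it; what a row does not reach is not made up. The controller multiplies each number of a shift by 0.15 m and each number of a turn by 360 degrees. A row lasts 1/8 s, in which the tool goes at most 62.5 mm and 10.7 degrees, less where a joint would pass 70% of its speed; a pose out of reach is approached as far as the arm can. A call with a number of a shift or a turn outside -1 to 1 is refused whole. A call with a gripper value outside its range is refused whole. The fingers move at their own pace and stop on an object; "grip_force" is the grip in N (left out, the last holds). Time passes only in rows, so rows that do not move let the fingers close, or fill a call up. It gives the time, the measured TCP pose, the force, the opening and the grip force at its end, in the units of the state.
- arm.sense(): the state, without advancing time (a new reading comes with each control period).
- arm.capture(name): name is "side" or "top" or "wrist"; returns (picture, depth): 384x512x3 uint8, red, green, blue; 384x512 float32, m along the optical axis (not along the pixel's ray), 0 where there is no reading.
- arm.calibration(name): a dict with "fov_y" (degrees; the focal length in pixels is half the picture's height over the tangent of half this angle, whatever the lens; pixels are square), "cx", "cy" (the principal point, pixels), "dist" ([k1, k2, p1, p2, k3] as OpenCV has them; the pictures are not rectified), "T" (4x4, takes a point from camera to world coordinates); the wrist camera has in their place "T_tool_cam" (4x4, takes a point from camera to tool coordinates, whose origin is the TCP and whose axes are the flange's). Camera axes: x right, y up, looking along -z (the intrinsics and any distortion apply to the point x, -y, -z); pixel columns grow to the right and rows downward; lengths in m; the calibration is good to about 2 mm. A picture is of the moment at which its call begins: read the wrist's pose just before it. calibration takes no time and is no camera call.
- arm.close_job(): hands the job in; it is judged then, once.
The state is a dict: "clock": time; "qpos": joint angles; "qd": joint speeds; "joint_torque": joint torques, N m; "position": TCP position; "eef_rot": TCP orientation; "ft_force": force on the tool from outside, world axes, zero at the start; "wrist_torque": the same for the moment, N m; "opening": finger opening in m; "gripper_force": force on a finger pad.
Only numpy, scipy, OpenCV 4.12 (cv2) and the standard library are available. Lean on these libraries where they do the work, as an engineer would, in place of code of your own. Each camera call takes 0.05 s, during which the arm holds its last target. There are 200 camera calls.

## Working session

There is one attempt and no reset: what is moved stays moved. The work goes in short steps, Python scripts to look and compute and a tool call to move; the robot and the scene stay as the last step left them, time stands still between calls to the robot, and variables do not carry over. Pictures are saved under pics/ and viewed, at most 10 in all, crops included, and the job is handed in when it is done.

Besides the shell and the picture viewer there is one more tool, called after "Emit:" as name(argument=value, ...) on one line, values as JSON. drive_tool: Moves the arm, as the interface text tells. Shifts and turns lie within -1 to 1; 1 stands for 0.15 m of shift or 360 degrees of turn. Its arguments: {"type":"object","properties":{"rows":{"type":"array","items":{"type":"number","minimum":-1,"maximum":1}},"grip_force":{"type":"number"}},"required":["rows"]}

```bash
mkdir -p pics; ls; cat > h.py <<'E'
import numpy as np, cv2
from plant import arm
from scipy.spatial.transform import Rotation as R
def cap(name):
    s=arm.sense(); im,d=arm.capture(name); c=arm.calibration(name)
    if 'T' in c: T=np.array(c['T'])
    else:
        W=np.eye(4); W[:3,:3]=R.from_rotvec(s['eef_rot']).as_matrix(); W[:3,3]=s['position']; T=W@np.array(c['T_tool_cam'])
    np.savez(f'pics/{name}.npz',im=im,d=d,T=T,fov=c['fov_y'],cx=c['cx'],cy=c['cy'],dist=np.array(c['dist']))
    return im,d
def load(n): return np.load(f'pics/{n}.npz')
def pts(n):
    z=load(n); d=z['d']; h,w=d.shape; f=h/2/np.tan(np.radians(float(z['fov']))/2)
    K=np.array([[f,0,z['cx']],[0,f,z['cy']],[0,0,1]])
    v,u=np.mgrid[:h,:w]; p=cv2.undistortPoints(np.stack([u,v],-1).reshape(-1,1,2).astype(float),K,z['dist']).reshape(h,w,2)
    P=np.stack([p[...,0]*d,-p[...,1]*d,-d],-1)
    Q=P@z['T'][:3,:3].T+z['T'][:3,3]; Q[d==0]=np.nan
    return z['im'],Q
def save(fn,im,s=1): cv2.imwrite('pics/'+fn,cv2.resize(im[...,::-1],None,fx=s,fy=s,interpolation=cv2.INTER_CUBIC))
E
python3 - <<'E'
from h import *
a,_=cap('side');b,_=cap('top')
save('top1.png',b,1.5);save('side1.png',a,1.5)
print(arm.sense())
for n in('side','top'): print(arm.calibration(n))
E
```

```text
pics
{'clock': 0.1, 'qpos': array([ 1.01889901e+00,  8.78913464e-02,  1.37205850e+00, -1.88994407e-05,
        1.68357897e+00, -1.03126506e-01]), 'qd': array([-0.00184804, -0.00043872, -0.00331581, -0.00215103,  0.00106231,
        0.00104106]), 'joint_torque': array([ 2.74367456e-03, -3.41251659e+01, -3.03301263e+01,  7.20870355e-02,
        3.03641323e-02, -6.55143890e-05]), 'position': array([0.23839631, 0.49512389, 0.20443824]), 'eef_rot': array([-6.98895341e-01, -3.06224428e+00,  2.88859881e-03]), 'ft_force': array([ 0.18690059, -0.32680429,  0.6109091 ]), 'wrist_torque': array([-0.02196958, -0.00818594,  0.02153063]), 'gripper_force': 0.0, 'opening': 0.09402070125042719}
{'fov_y': 47.03524321143992, 'cx': 255.81570906423897, 'cy': 195.00777463635575, 'dist': array([-0.06048757,  0.        ,  0.        ,  0.        ,  0.        ]), 'T': array([[-0.96514712,  0.11137401, -0.23682665,  0.245756  ],
       [-0.26147715, -0.3723788 ,  0.89048511,  1.2179834 ],
       [ 0.01098767,  0.9213739 ,  0.38852209,  0.62205502],
       [ 0.        ,  0.        ,  0.        ,  1.        ]])}
{'fov_y': 55.367972624744034, 'cx': 258.41386654216416, 'cy': 187.88123351903124, 'dist': array([-0.11806381,  0.        ,  0.        ,  0.        ,  0.        ]), 'T': array([[-0.02029618,  0.99722289, -0.07165588,  0.47160375],
       [-0.99968509, -0.01918389,  0.01617697,  0.00570651],
       [ 0.0147574 ,  0.07196165,  0.99729822,  1.38396807],
       [ 0.        ,  0.        ,  0.        ,  1.        ]])}
```

View pics/top1.png

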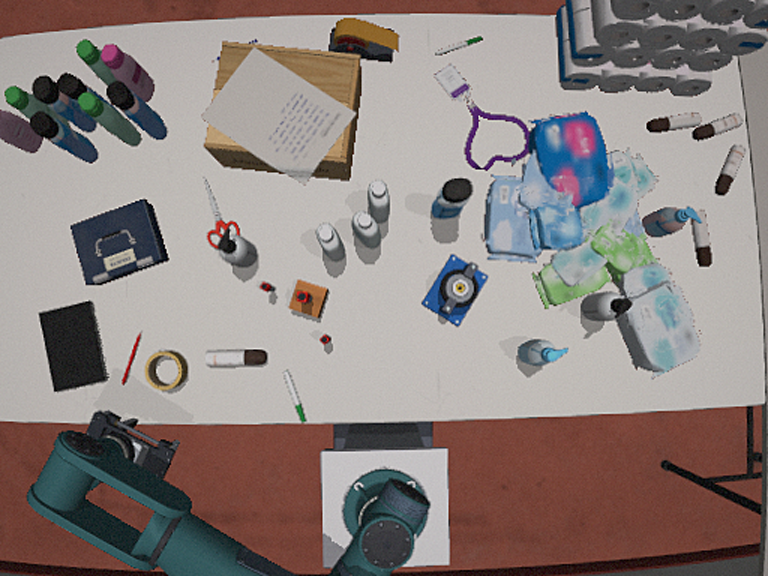

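View pics/side1.png

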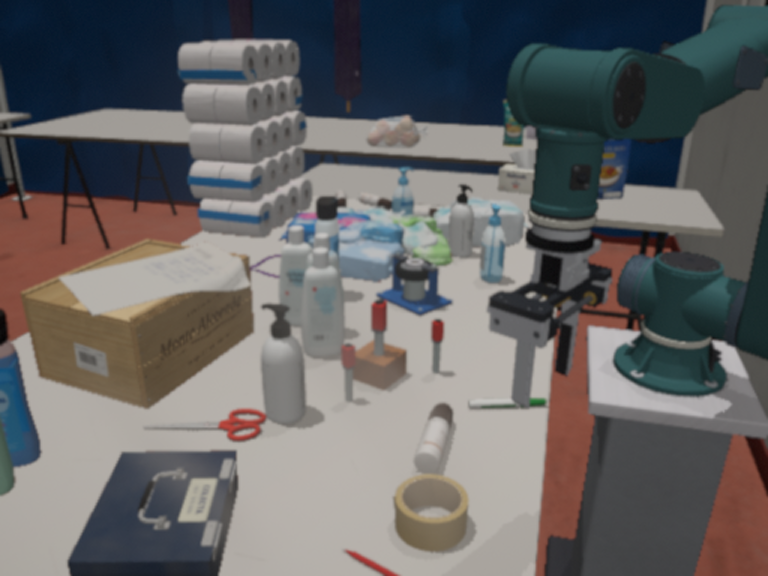

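The top view (1.5x pixels) shows three red-handled things. One stands in the wooden block at (303,297), and two smaller ones stand free at (267,286) and (325,339). In the side view they are at (379,316), (348,357) and (437,331). The one in the block is the largest and the only one in a holder, so I choose it. The wheel on the blue stand is at (458,288) in the top view. Next I take a close crop and measurements.

```bash
python3 - <<'E'
from h import *
im,Q=pts('top'); i2,Q2=pts('side')
def box(Q,im,c,r,zlo,zhi,red=None):
    u,v=c; s=np.s_[int(v-r):int(v+r),int(u-r):int(u+r)]; q=Q[s].reshape(-1,3); col=im[s].reshape(-1,3).astype(int)
    m=(q[:,2]>zlo)&(q[:,2]<zhi)
    if red: m&=(col[:,0]>2*col[:,1])&(col[:,0]>70)
    return q[m],col[m]
for nm,c in dict(A=(202,198),B=(178,191),C=(217,226)).items():
    q,_=box(Q,im,c,18,.02,.3,True); print('top',nm,len(q),q.mean(0).round(4),q.min(0).round(3),q.max(0).round(3))
for nm,c in dict(A=(253,211),B=(232,238),C=(291,221)).items():
    q,_=box(Q2,i2,c,22,.02,.3,True); print('side',nm,len(q),q.mean(0).round(4),q.min(0).round(3),q.max(0).round(3))
# block top
q,col=box(Q,im,(205,199),20,.042,.058)
print('block',len(q)); r=cv2.minAreaRect(q[:,:2].astype(np.float32)*1000); print(r)
# wheel top
q,col=box(Q,im,(306,192),30,.085,.112); print('wheel',len(q),q.mean(0)); print(cv2.minAreaRect(q[:,:2].astype(np.float32)*1000))
# base plate
q,col=box(Q,im,(303,193),34,.003,.09); m=(col[:,2]>col[:,0]+40); q=q[m];print('base',len(q),np.median(q[:,2]),cv2.minAreaRect(q[:,:2].astype(np.float32)*1000))
# table z
print('table',np.nanmedian(Q[235:245,220:300,2]),np.nanmedian(Q[200:215,240:270,2]))
a=np.hstack([cv2.resize(im[165:245,160:240],(400,400),interpolation=3),cv2.resize(im[155:235,263:343],(400,400),interpolation=3)])
b=cv2.resize(i2[160:280,200:400][:,:],(800,480),interpolation=3)[:200*2]
save('crop.png',np.vstack([a,b]),.74)
E
```

```text
top A 38 [0.5324 0.1803 0.1411] [0.521 0.169 0.054] [0.544 0.198 0.156]
top B 19 [0.5598 0.2735 0.104 ] [0.551 0.266 0.09 ] [0.569 0.285 0.11 ]
top C 15 [0.4331 0.1344 0.107 ] [0.423 0.128 0.101] [0.444 0.145 0.116]
side A 101 [0.5278 0.192  0.1339] [0.519 0.176 0.11 ] [0.538 0.198 0.152]
side B 3 [0.5262 0.1936 0.1114] [0.525 0.192 0.11 ] [0.528 0.195 0.114]
side C 68 [0.4301 0.1436 0.0911] [0.422 0.137 0.071] [0.438 0.149 0.109]
block 361
((533.6976318359375, 181.07583618164062), (75.53819274902344, 75.06523895263672), 71.12773132324219)
wheel 526 [ 0.54926319 -0.18464771  0.09236918]
((550.1453857421875, -184.59832763671875), (119.37493896484375, 87.13189697265625), 0.5497522354125977)
base 534 0.010179434893984873 ((580.2127075195312, -204.94528198242188), (108.00086975097656, 223.35264587402344), 57.444740295410156)
table -0.00050765375433659 -0.00015573567734783467
```

View pics/crop.png

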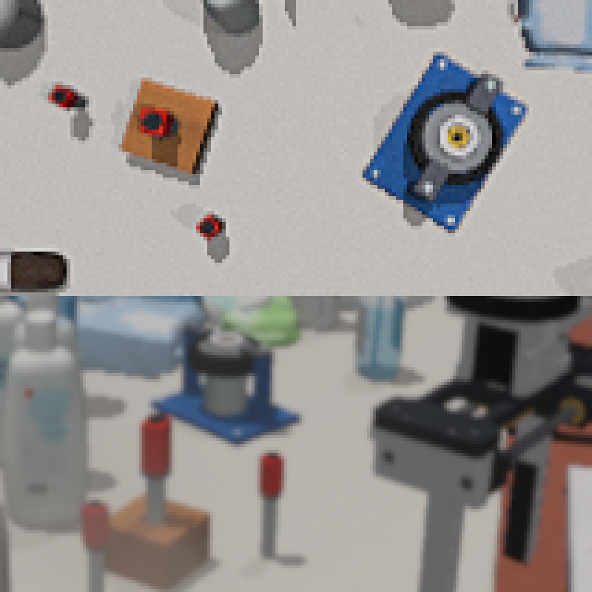

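The crop confirms it: the large red handle with its collar is in the block (crop 155,122), and the two others are shorter and stand on the table. The bore with the brass ring is at crop (457,136). Before moving I check the tall neighbours and the wrist camera mount.

```bash
python3 - <<'E'
from h import *
print(arm.calibration('wrist'))
im,Q=pts('top')
for n,c in dict(hold=(.531,.182),wheel=(.55,-.185)).items():
    d=np.hypot(Q[...,0]-c[0],Q[...,1]-c[1]); m=(d<.24)&(Q[...,2]>.12)
    k,l,st,ce=cv2.connectedComponentsWithStats(m.astype(np.uint8))
    for i in range(1,k):
        if st[i,4]>4:
            q=Q[l==i]; print(n,st[i],q.mean(0).round(3),q.min(0).round(3),q.max(0).round(3),'mind',d[l==i].min().round(3))
E
```

```text
{'fov_y': 65.09790293303331, 'cx': 262.47108749687607, 'cy': 189.80146166138397, 'dist': array([-0.07835428,  0.        ,  0.        ,  0.        ,  0.        ]), 'T_tool_cam': array([[ 6.81147588e-04,  9.63780612e-01,  2.66695460e-01,
         7.84842667e-02],
       [ 9.99999555e-01, -4.82279335e-04, -8.11171708e-04,
         9.42146220e-06],
       [-6.53169856e-04,  2.66695894e-01, -9.63780511e-01,
        -1.78627207e-01],
       [ 0.00000000e+00,  0.00000000e+00,  0.00000000e+00,
         1.00000000e+00]])}
hold [235 140  19  21 266] [0.684 0.033 0.179] [0.659 0.002 0.12 ] [0.721 0.064 0.221] mind 0.195
hold [211 148  17  23 261] [0.656 0.115 0.18 ] [0.627 0.092 0.121] [0.696 0.143 0.22 ] mind 0.115
hold [145 152  20  24 306] [0.645 0.338 0.157] [0.614 0.313 0.12 ] [0.683 0.375 0.205] mind 0.168
hold [198 194   8   7  55] [0.533 0.179 0.148] [0.523 0.169 0.124] [0.544 0.191 0.156] mind 0.002
wheel [291 119  25  22 416] [ 0.745 -0.163  0.208] [ 0.725 -0.204  0.121] [ 0.775 -0.13   0.237] mind 0.177
wheel [246 149   8  12  56] [0.671 0.014 0.156] [0.659 0.002 0.12 ] [0.689 0.026 0.181] mind 0.225
wheel [354 228  14  12  89] [ 0.397 -0.361  0.141] [ 0.378 -0.381  0.12 ] [ 0.415 -0.344  0.196] mind 0.223
```

Emit:
drive_tool(rows=[0, 0, 0.4, 0, 0, 0, 0, 0.2, -0.2, 0.3, 0, 0, 0, 0, 0.28, -0.29, 0, 0, 0, 0, 0, 0.28, -0.29, 0, 0, 0, 0, 0, 0.28, -0.29, 0, 0, 0, 0, 0])

```text
clock: 0.72
position: [0.3955, 0.3336, 0.3101]
eef_rot: [-0.698, -3.063, 0.0]
ft_force: [0.1, 0.2, -0.2]
opening: 0.094
gripper_force: 0.0
```

Emit:
drive_tool(rows=[0.28, -0.3, 0, 0, 0, 0, 0, 0.28, -0.3, 0, 0, 0, 0, 0, 0.24, -0.28, -0.15, 0, 0, 0, 0, 0.1, -0.12, -0.12, 0, 0, 0, 0, 0, 0, 0, 0, 0, 0, 0])

```text
clock: 1.35
position: [0.5294, 0.1835, 0.267]
eef_rot: [-0.703, -3.057, 0.004]
ft_force: [-0.5, -0.1, 0.0]
opening: 0.0941
gripper_force: 0.0
```

```bash
python3 - <<'E'
from h import *
a,_=cap('wrist'); save('w1.png',a,1.5)
im,Q=pts('wrist'); c=im.astype(int)
print(arm.sense()['position'],arm.sense()['eef_rot'])
near=np.hypot(Q[...,0]-.531,Q[...,1]-.182)<.03
m=near&(Q[...,2]>.144)&(Q[...,2]<.16)
q=Q[m]; print(len(q),q.mean(0).round(4),cv2.minAreaRect(q[:,:2].astype(np.float32)*1000))
m=near&(Q[...,2]>.105)&(Q[...,2]<.146); q=Q[m]; print(len(q),q.mean(0).round(4),cv2.minAreaRect(q[:,:2].astype(np.float32)*1000))
m=(np.hypot(Q[...,0]-.531,Q[...,1]-.182)<.07)&(abs(Q[...,2]-.05)<.004); q=Q[m]; print('block',len(q),q[:,2].mean(),cv2.minAreaRect(q[:,:2].astype(np.float32)*1000))
E
```

```text
[0.52922245 0.18476207 0.26882312] [-7.00287727e-01 -3.05951139e+00  1.09006228e-03]
525 [0.5298 0.1805 0.1497] ((530.756591796875, 179.85202026367188), (24.130748748779297, 23.95560073852539), 84.16512298583984)
197 [0.5218 0.1838 0.127 ] ((529.2637329101562, 180.01983642578125), (24.189538955688477, 21.246177673339844), 83.99475860595703)
block 2317 0.04926162740352501 ((530.8344116210938, 179.93345642089844), (75.12970733642578, 75.50041198730469), 71.04296112060547)
```

View pics/w1.png

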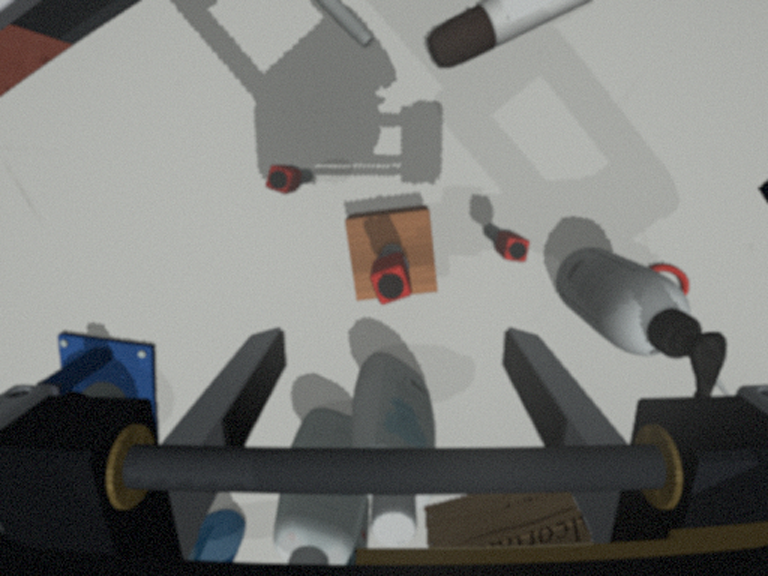

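The wrist view shows the handle at (391,280) between the open fingers, with the lotion bottle at (640,300) and other bottles below that, clear of the way. The handle centre is (0.531, 0.180), with its faces at yaw 84°. I turn by +20°, centre the tool and go down.

Emit:
drive_tool(rows=[0.01, -0.03, -0.2, 0, 0, 0.0277, 0, 0, 0, -0.25, 0, 0, 0.0276, 0, 0, 0, -0.15, 0, 0, 0, 0, 0, 0, 0, 0, 0, 0, 0, 0, 0, 0, 0, 0, 0, 0])

```text
clock: 2.02
position: [0.5316, 0.1817, 0.1822]
eef_rot: [0.157, 3.135, 0.002]
ft_force: [1.1, -0.3, 0.1]
opening: 0.0938
gripper_force: 0.0
```

```bash
python3 - <<'E'
from h import *
s=arm.sense(); print(s['position'],s['eef_rot'],s['ft_force'])
n=s['eef_rot'];print('yaw',2*np.degrees(np.arctan2(-n[1],-n[0]))-90, 'down',R.from_rotvec(n).as_matrix()[:,2])
cap('wrist')
im,Q=pts('wrist')
near=np.hypot(Q[...,0]-.531,Q[...,1]-.18)<.03
m=near&(Q[...,2]>.144)&(Q[...,2]<.16)
q=Q[m]; print(len(q),q.mean(0).round(4),cv2.minAreaRect(q[:,:2].astype(np.float32)*1000))
E
```

```text
[0.53155836 0.18167749 0.18221554] [1.56796282e-01 3.13458753e+00 1.86949836e-03] [ 1.12243558 -0.25996747  0.0880684 ]
yaw -275.7272502424621 down [ 0.0031411   0.00103569 -0.99999453]
950 [0.5293 0.1799 0.1498] ((530.5873413085938, 180.02133178710938), (23.338115692138672, 23.87506675720215), 83.63239288330078)
```

Emit:
drive_tool(rows=[-0.005, -0.008, -0.25, 0, 0, 0, 0, 0, 0, -0.2, 0, 0, 0, 0, 0, 0, -0.057, 0, 0, 0, 0, 0, 0, 0, 0, 0, 0, 0, 0, 0, 0, 0, 0, 0, 0.4], grip_force=50)

```text
clock: 2.7
position: [0.5317, 0.1797, 0.1061]
eef_rot: [0.159, 3.134, 0.002]
ft_force: [-0.1, 0.5, 0.2]
opening: 0.087
gripper_force: 0.0
```

Emit:
drive_tool(rows=[0, 0, 0, 0, 0, 0, 0.6, 0, 0, 0, 0, 0, 0, 1, 0, 0, 0, 0, 0, 0, 1, 0, 0, 0, 0, 0, 0, 1, 0, 0, 0, 0, 0, 0, 1])

```text
clock: 3.32
position: [0.5304, 0.1793, 0.1039]
eef_rot: [-0.159, -3.137, -0.0]
ft_force: [-0.5, 0.6, -0.9]
opening: 0.0376
gripper_force: 0.0
```

Emit:
drive_tool(rows=[0, 0, 0, 0, 0, 0, 1, 0, 0, 0, 0, 0, 0, 1, 0, 0, 0, 0, 0, 0, 1, 0, 0, 0, 0, 0, 0, 1, 0, 0, 0, 0, 0, 0, 1])

```text
clock: 3.95
position: [0.5304, 0.1793, 0.1039]
eef_rot: [-0.159, -3.138, -0.0]
ft_force: [-0.0, 0.2, -0.4]
opening: 0.0236
gripper_force: 50.0
```

```bash
python3 - <<'E'
from h import *
s=arm.sense(); print(s)
E
```

```text
{'clock': 3.95, 'qpos': array([ 2.24737586e-01,  1.50529851e-01,  1.50363420e+00,  5.07325414e-05,
        1.48746082e+00, -1.24473514e+00]), 'qd': array([ 0.00112967, -0.00041156,  0.00052917, -0.0006586 , -0.00018118,
        0.00064287]), 'joint_torque': array([ 2.65144568e-02, -3.57085419e+01, -2.92513150e+01,  3.03202146e-02,
        7.22406479e-02,  2.18827678e-03]), 'position': array([0.530376  , 0.17932179, 0.1039184 ]), 'eef_rot': array([-1.59095030e-01, -3.13751685e+00, -6.26599719e-05]), 'ft_force': array([-0.00557288,  0.19851612, -0.43533652]), 'wrist_torque': array([ 0.06372482,  0.03808342, -0.01936584]), 'gripper_force': 49.99886155128479, 'opening': 0.02355850316875906}
```

The handle is held (opening 23.6 mm, 50 N). I lift straight up and carry it toward the wheel.

Emit:
drive_tool(rows=[0, 0, 0.08, 0, 0, 0, 1, 0, 0, 0.16, 0, 0, 0, 1, 0, 0, 0.26, 0, 0, 0, 1, 0, 0, 0.28, 0, 0, 0, 1, 0, 0, 0.2, 0, 0, 0, 1])

```text
clock: 4.58
position: [0.5307, 0.1795, 0.254]
eef_rot: [0.159, 3.135, 0.001]
ft_force: [1.1, -0.7, -1.5]
opening: 0.0239
gripper_force: 50.0
```

Emit:
drive_tool(rows=[0, -0.2, 0, 0, 0, 0, 1, 0.03, -0.38, 0, 0, 0, 0, 1, 0.03, -0.4, 0, 0, 0, 0, 1, 0.03, -0.4, 0, 0, 0, 0, 1, 0.03, -0.38, 0, 0, 0, 0, 1])

```text
clock: 5.2
position: [0.5482, -0.0865, 0.2517]
eef_rot: [0.159, 3.137, 0.0]
ft_force: [0.9, -0.0, -2.5]
opening: 0.0239
gripper_force: 50.0
```

Emit:
drive_tool(rows=[0, -0.25, 0, 0, 0, 0, 1, 0, -0.1, 0, 0, 0, 0, 1, 0, 0, 0, 0, 0, 0, 1, 0, 0, 0, 0, 0, 0, 1, 0, 0, 0, 0, 0, 0, 1])

```text
clock: 5.82
position: [0.5486, -0.1356, 0.2512]
eef_rot: [0.156, 3.137, 0.001]
ft_force: [0.5, -0.4, -1.9]
opening: 0.0236
gripper_force: 50.0
```

```bash
python3 - <<'E'
from h import *
s=arm.sense(); print(s['position'],s['eef_rot'],s['ft_force'],s['wrist_torque'],s['opening'])
a,_=cap('wrist'); save('w2.png',a,1.5)
E
```

```text
[ 0.54855085 -0.1356466   0.25121618] [1.55720175e-01 3.13739191e+00 6.10136607e-04] [ 0.45069228 -0.3884696  -1.85021678] [0.00460836 0.03651888 0.00638124] 0.02360490767440669
```

View pics/w2.png

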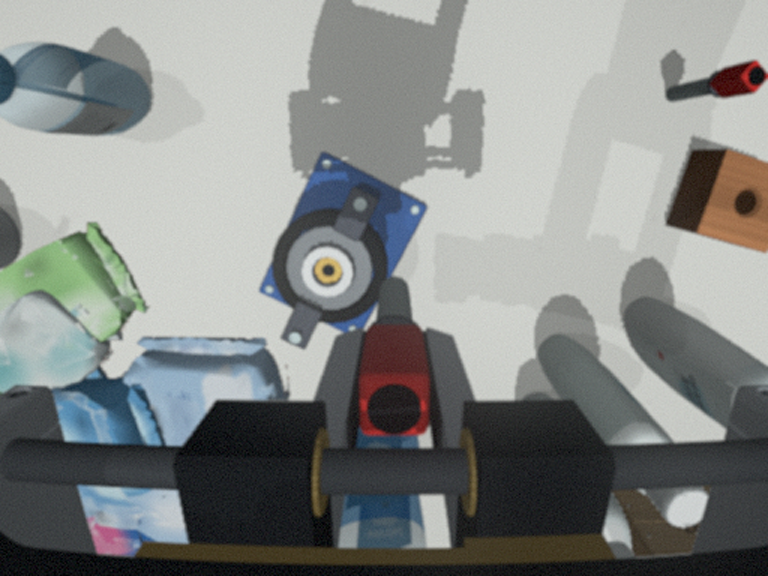

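The wrist view shows the bore with brass bushing at (328,268), the rod tip at (395,282), and nothing else near the tool. I measure both.

```bash
cat >> h.py <<'E'
def rayplane(n,uv,z0):
    z=load(n); h,w=z['d'].shape; f=h/2/np.tan(np.radians(float(z['fov']))/2)
    K=np.array([[f,0,z['cx']],[0,f,z['cy']],[0,0,1]])
    p=cv2.undistortPoints(np.array(uv,float).reshape(-1,1,2),K,z['dist']).reshape(-1,2)
    r=np.c_[p[:,0],-p[:,1],-np.ones(len(p))]@z['T'][:3,:3].T; o=z['T'][:3,3]
    return o+r*((z0-o[2])/r[:,2])[:,None]
def proj(n,P):
    z=load(n); h,w=z['d'].shape; f=h/2/np.tan(np.radians(float(z['fov']))/2)
    K=np.array([[f,0,z['cx']],[0,f,z['cy']],[0,0,1]])
    C=(np.atleast_2d(P)-z['T'][:3,3])@z['T'][:3,:3]; C=C*[1,-1,-1]
    return cv2.projectPoints(C,np.zeros(3),np.zeros(3),K,z['dist'])[0].reshape(-1,2)
def fitc(p):
    A=np.c_[2*p,np.ones(len(p))]; x=np.linalg.lstsq(A,(p**2).sum(1),rcond=None)[0]; return x[:2],np.sqrt(x[2]+x[0]**2+x[1]**2)
E
cat > bore.py <<'E'
from h import *
def bore(n,c0):
    im,Q=pts(n); h=cv2.cvtColor(im,cv2.COLOR_RGB2HSV).astype(int)
    near=np.hypot(Q[...,0]-c0[0],Q[...,1]-c0[1])<.03
    def outer(m,z0,tag):
        k,l,st,_=cv2.connectedComponentsWithStats(m.astype(np.uint8))
        i=1+st[1:,4].argmax(); c,_=cv2.findContours((l==i).astype(np.uint8),cv2.RETR_EXTERNAL,cv2.CHAIN_APPROX_NONE)
        e=cv2.fitEllipse(max(c,key=len)); P=rayplane(n,cv2.ellipse2Poly((0,0),(1,1),0,0,0,1)[:0].tolist() or [[e[0][0]+.5*np.cos(t)*e[1][0]*np.cos(np.radians(e[2]))-.5*np.sin(t)*e[1][1]*np.sin(np.radians(e[2])),e[0][1]+.5*np.cos(t)*e[1][0]*np.sin(np.radians(e[2]))+.5*np.sin(t)*e[1][1]*np.cos(np.radians(e[2]))] for t in np.linspace(0,6.28,60)],z0)
        print(tag,fitc(P[:,:2]),e)
    gold=near&(h[...,1]>90)&(h[...,0]>10)&(h[...,0]<35)&(h[...,2]>80)
    white=near&(h[...,1]<60)&(h[...,2]>180)
    print(gold.sum(),white.sum(),np.percentile(Q[gold][:,2],[10,50,90]),np.percentile(Q[white][:,2],[10,50,90]))
    outer(white|gold,.098,'white'); outer(gold,np.median(Q[gold][:,2]),'gold')
    m=(abs(Q[...,2]-.098)<.004)&(np.hypot(Q[...,0]-c0[0],Q[...,1]-c0[1])<.04); print('hub pts',m.sum(),Q[m].mean(0))
E
python3 - <<'E'
from bore import *
P=rayplane('wrist',[[328/1.5,268/1.5]],.098)[0]; print(P)
bore('wrist',P[:2])
s=arm.sense(); Rm=R.from_rotvec(s['eef_rot']).as_matrix()
tip=s['position']+Rm@[0,0,.096]; print('tip pred',tip,proj('wrist',tip)*1.5)
im,Q=pts('wrist')
print(im[178,205:232].tolist())
# rod points
m=(np.hypot(Q[...,0]-tip[0],Q[...,1]-tip[1])<.02)&(Q[...,2]<tip[2]+.08)&(Q[...,2]>tip[2]-.01)
q=Q[m]; 
for lo in np.arange(.15,.24,.015):
    k=q[(q[:,2]>lo)&(q[:,2]<lo+.015)]
    if len(k)>8: print(lo.round(3),len(k),k[:,1].min(),k[:,1].max(),fitc(k[:,:2]))
print(q[:,2].min())
E
```

```text
[ 0.5441227  -0.18453064  0.098     ]
175 533 [0.08923441 0.09011657 0.09093395] [0.09612289 0.09713825 0.09809477]
white (array([ 0.54697568, -0.18619933]), np.float64(0.01864549682547179)) ((217.57969665527344, 181.01290893554688), (31.493478775024414, 33.018898010253906), 115.5386962890625)
gold (array([ 0.54765539, -0.1867851 ]), np.float64(0.009420982645886257)) ((218.1094512939453, 180.1769256591797), (15.248922348022461, 16.656471252441406), 116.32088470458984)
hub pts 914 [ 0.54265871 -0.18374692  0.09712664]
tip pred [ 0.54857487 -0.13580688  0.15518391] [[392.55866578 288.30754311]]
[[213, 218, 216], [213, 215, 217], [203, 205, 208], [147, 151, 150], [135, 126, 114], [181, 156, 102], [208, 178, 111], [210, 181, 110], [207, 179, 112], [181, 157, 99], [135, 120, 83], [88, 82, 70], [63, 64, 64], [60, 63, 64], [64, 61, 67], [62, 66, 65], [85, 83, 69], [139, 124, 86], [187, 166, 105], [210, 186, 114], [209, 184, 110], [201, 177, 115], [197, 186, 156], [204, 205, 199], [211, 215, 215], [216, 218, 218], [212, 218, 215]]
0.15 47 -0.14383464783446206 -0.1260959246681346 (array([ 0.54928137, -0.13516792]), np.float64(0.009297427518078091))
0.165 86 -0.14456716308442927 -0.12577479379833953 (array([ 0.54921711, -0.13524317]), np.float64(0.009285753754284903))
0.18 105 -0.14402180884849133 -0.12601075108422952 (array([ 0.54914057, -0.13520111]), np.float64(0.009196897592671675))
0.195 123 -0.1445553043456043 -0.12582479568272215 (array([ 0.54919264, -0.13523274]), np.float64(0.009252904935189795))
0.21 145 -0.14361668043477124 -0.12614834814372491 (array([ 0.54901927, -0.13524458]), np.float64(0.009091901020799976))
0.225 27 -0.13982776073419725 -0.12845318459835817 (array([ 0.54819574, -0.13504191]), np.float64(0.008386319504642093))
0.1551408659551296
```

Emit:
drive_tool(rows=[0, -0.07, -0.1, 0, 0, 0, 1, 0, -0.07, -0.17, 0, 0, 0, 1, 0, 0, 0, 0, 0, 0, 1, 0, 0, 0, 0, 0, 0, 1, 0, 0, 0, 0, 0, 0, 1])

```text
clock: 6.5
position: [0.5489, -0.1581, 0.2117]
eef_rot: [0.158, 3.135, -0.001]
ft_force: [-0.2, 0.9, -1.3]
opening: 0.0234
gripper_force: 50.0
```

```bash
cat > rod.py <<'E'
from h import *
def rod(n):
    im,Q=pts(n); s=arm.sense(); p=s['position']; t=p[2]-.096
    m=(np.hypot(Q[...,0]-p[0],Q[...,1]-p[1])<.018)&(Q[...,2]<t+.06)&(Q[...,2]>t+.001); q=Q[m]
    print('tcp',p,'rod',fitc(q[:,:2]),'zmin',q[:,2].min())
E
python3 - <<'E'
from bore import *; from rod import *
a,_=cap('wrist'); save('w3.png',a[100:292,100:356],3)
bore('wrist',(.547,-.186)); rod('wrist')
s=arm.sense(); print(s['ft_force'],s['eef_rot'])
# inner edge of white ring: depth-discontinuity based hole
im,Q=pts('wrist'); d=np.hypot(Q[...,0]-.547,Q[...,1]-.186-(-.372))
E
```

```text
274 674 [0.08919795 0.09017508 0.32897096] [0.09622255 0.09715597 0.09806376]
white (array([ 0.54691686, -0.18627003]), np.float64(0.01865473703526312)) ((234.0130615234375, 187.61219787597656), (35.54560089111328, 37.167240142822266), 103.97579956054688)
gold (array([ 0.5476571 , -0.18654438]), np.float64(0.009668942307686923)) ((234.51177978515625, 186.56683349609375), (17.33778953552246, 19.456130981445312), 100.61293029785156)
hub pts 1144 [ 0.54614792 -0.18622497  0.0971462 ]
tcp [ 0.54892642 -0.15810934  0.2117403 ] rod (array([ 0.54959839, -0.15773025]), np.float64(0.009185066990309762)) zmin 0.11711280318867984
[ 0.11242857  0.93932582 -1.91480956] [ 1.58450703e-01  3.13546115e+00 -8.76978811e-04]
```

View pics/w3.png

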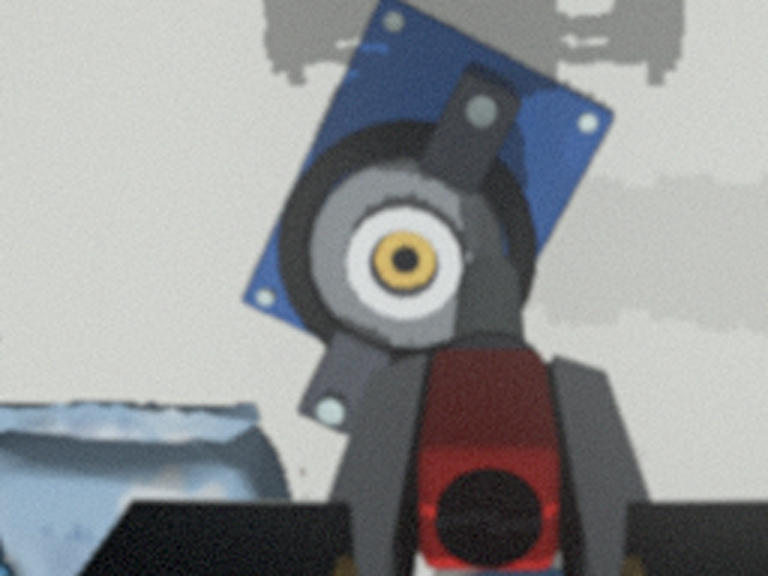

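The crop shows the white hub ring centred at (405,262) and the rod at (487,290). The rod has to move by (-2.7, -28.6) mm to sit over the bore.

Emit:
drive_tool(rows=[-0.009, -0.1, 0, 0, 0, 0, 1, -0.009, -0.091, 0, 0, 0, 0, 1, 0, 0, 0, 0, 0, 0, 1, 0, 0, -0.06, 0, 0, 0, 1, 0, 0, 0, 0, 0, 0, 1])

```text
clock: 7.18
position: [0.545, -0.1863, 0.1999]
eef_rot: [-0.159, -3.135, -0.002]
ft_force: [0.6, 0.6, -2.2]
opening: 0.0239
gripper_force: 50.0
```

```bash
python3 - <<'E'
from rod import *
a,_=cap('wrist'); save('w4.png',a[120:280,150:350],3)
rod('wrist'); im,Q=pts('wrist'); h=cv2.cvtColor(im,cv2.COLOR_RGB2HSV).astype(int)
r=np.hypot(Q[...,0]-.547,Q[...,1]+.1863)
m=(r<.023)&(abs(Q[...,2]-.0975)<.004)&(h[...,1]<60)&(h[...,2]>180)
e=m&~cv2.erode(m.astype(np.uint8),np.ones((3,3))).astype(bool)
v,u=np.nonzero(e); P=rayplane('wrist',np.c_[u,v],.098)[:,:2]; rr=np.hypot(*(P-[.5469,-.1863]).T); P=P[(rr>.0165)&(rr<.021)]
print(len(P),fitc(P)); s=arm.sense(); print(s['ft_force'],s['wrist_torque'])
E
```

```text
tcp [ 0.54529098 -0.18634334  0.20045179] rod (array([ 0.54544569, -0.18579462]), np.float64(0.009207549124734952)) zmin 0.10549045523803163
94 (array([ 0.54685142, -0.18633305]), np.float64(0.018324208625586324))
[ 0.66625761  0.36514272 -2.68649916] [0.06088143 0.04103855 0.04162654]
```

View pics/w4.png

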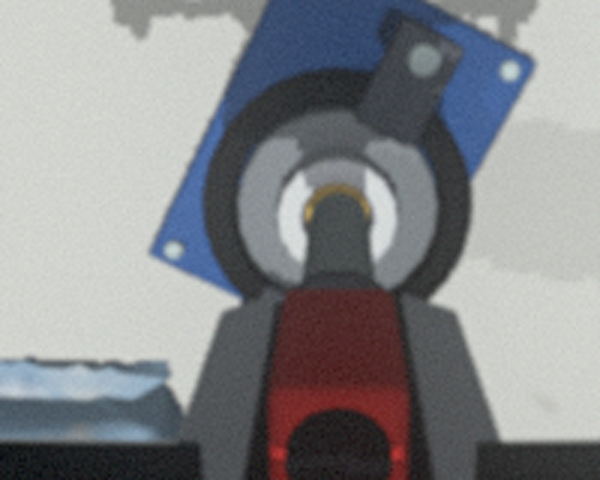

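Emit:
drive_tool(rows=[0.008, -0.003, 0, 0, 0, 0, 1, 0, 0, -0.02, 0, 0, 0, 1, 0, 0, -0.02, 0, 0, 0, 1, 0, 0, -0.013, 0, 0, 0, 1, 0, 0, 0, 0, 0, 0, 1])

```text
clock: 7.85
position: [0.5468, -0.1872, 0.1932]
eef_rot: [-0.159, -3.137, -0.0]
ft_force: [-0.2, -0.1, -1.7]
opening: 0.0235
gripper_force: 50.0
```

```bash
python3 - <<'E'
from rod import *
cap('wrist'); rod('wrist'); s=arm.sense(); print(s['ft_force'],s['wrist_torque'])
E
```

```text
tcp [ 0.54684811 -0.1872171   0.19335718] rod (array([ 0.54771429, -0.18714328]), np.float64(0.010035718722371835)) zmin 0.09835993250482516
[-0.72361017 -0.24082759 -1.21643008] [0.07924727 0.01080024 0.0047941 ]
```

Emit:
drive_tool(rows=[-0.002, 0.003, -0.007, 0, 0, 0, 1, 0, 0, -0.007, 0, 0, 0, 1, 0, 0, -0.007, 0, 0, 0, 1, 0, 0, -0.007, 0, 0, 0, 1, 0, 0, -0.007, 0, 0, 0, 1])

```text
clock: 8.52
position: [0.5466, -0.1868, 0.1882]
eef_rot: [0.159, 3.138, 0.0]
ft_force: [-0.1, -0.4, -1.4]
opening: 0.0239
gripper_force: 50.0
```

Emit:
drive_tool(rows=[0, 0, -0.007, 0, 0, 0, 1, 0, 0, -0.007, 0, 0, 0, 1, 0, 0, -0.007, 0, 0, 0, 1, 0, 0, -0.007, 0, 0, 0, 1, 0, 0, -0.007, 0, 0, 0, 1])

```text
clock: 9.15
position: [0.547, -0.1869, 0.1855]
eef_rot: [0.159, 3.135, -0.001]
ft_force: [-1.9, 1.3, 6.7]
opening: 0.0237
gripper_force: 50.0
```

Contact: the force has risen by about 8 N and the bushing is starting to move. I keep pushing in small steps.

Emit:
drive_tool(rows=[0, 0, -0.007, 0, 0, 0, 1, 0, 0, -0.007, 0, 0, 0, 1, 0, 0, -0.007, 0, 0, 0, 1, 0, 0, -0.007, 0, 0, 0, 1, 0, 0, -0.007, 0, 0, 0, 1])

```text
clock: 9.78
position: [0.547, -0.1869, 0.1805]
eef_rot: [0.159, 3.135, -0.001]
ft_force: [-1.6, 1.0, 7.5]
opening: 0.024
gripper_force: 50.0
```

Emit:
drive_tool(rows=[0, 0, -0.01, 0, 0, 0, 1, 0, 0, -0.01, 0, 0, 0, 1, 0, 0, -0.01, 0, 0, 0, 1, 0, 0, -0.01, 0, 0, 0, 1, 0, 0, -0.01, 0, 0, 0, 1])

```text
clock: 10.4
position: [0.547, -0.1869, 0.1731]
eef_rot: [0.159, 3.135, -0.002]
ft_force: [-1.9, 1.7, 8.6]
opening: 0.0241
gripper_force: 50.0
```

Emit:
drive_tool(rows=[0, 0, -0.01, 0, 0, 0, 1, 0, 0, -0.01, 0, 0, 0, 1, 0, 0, -0.01, 0, 0, 0, 1, 0, 0, -0.01, 0, 0, 0, 1, 0, 0, -0.01, 0, 0, 0, 1])

```text
clock: 11.02
position: [0.547, -0.1869, 0.1657]
eef_rot: [0.159, 3.135, -0.002]
ft_force: [-1.4, 1.6, 9.2]
opening: 0.0239
gripper_force: 50.0
```

Emit:
drive_tool(rows=[0, 0, -0.01, 0, 0, 0, 1, 0, 0, -0.01, 0, 0, 0, 1, 0, 0, -0.01, 0, 0, 0, 1, 0, 0, -0.007, 0, 0, 0, 1, 0, 0, -0.007, 0, 0, 0, 1])

```text
clock: 11.65
position: [0.547, -0.1869, 0.1592]
eef_rot: [0.159, 3.135, -0.002]
ft_force: [-1.3, 1.4, 9.0]
opening: 0.0239
gripper_force: 50.0
```

Emit:
drive_tool(rows=[0, 0, -0.004, 0, 0, 0, 1, 0, 0, -0.004, 0, 0, 0, 1, 0, 0, -0.004, 0, 0, 0, 1, 0, 0, -0.004, 0, 0, 0, 1, 0, 0, -0.004, 0, 0, 0, 1])

```text
clock: 12.28
position: [0.547, -0.1869, 0.1562]
eef_rot: [0.159, 3.135, -0.002]
ft_force: [-2.5, 0.6, 8.4]
opening: 0.0237
gripper_force: 50.0
```

Emit:
drive_tool(rows=[0, 0, -0.004, 0, 0, 0, 1, 0, 0, -0.004, 0, 0, 0, 1, 0, 0, -0.004, 0, 0, 0, 1, 0, 0, -0.004, 0, 0, 0, 1, 0, 0, -0.004, 0, 0, 0, 1])

```text
clock: 12.9
position: [0.547, -0.1869, 0.1531]
eef_rot: [0.159, 3.135, -0.002]
ft_force: [-3.1, 1.0, 8.2]
opening: 0.0234
gripper_force: 50.0
```

Emit:
drive_tool(rows=[0, 0, -0.004, 0, 0, 0, 1, 0, 0, -0.004, 0, 0, 0, 1, 0, 0, -0.004, 0, 0, 0, 1, 0, 0, -0.004, 0, 0, 0, 1, 0, 0, -0.004, 0, 0, 0, 1])

```text
clock: 13.52
position: [0.547, -0.1869, 0.1501]
eef_rot: [0.159, 3.135, -0.001]
ft_force: [-2.0, 1.5, 8.3]
opening: 0.0238
gripper_force: 50.0
```

Emit:
drive_tool(rows=[0, 0, -0.004, 0, 0, 0, 1, 0, 0, -0.004, 0, 0, 0, 1, 0, 0, -0.004, 0, 0, 0, 1, 0, 0, -0.004, 0, 0, 0, 1, 0, 0, -0.004, 0, 0, 0, 1])

```text
clock: 14.15
position: [0.547, -0.1869, 0.1471]
eef_rot: [0.159, 3.135, -0.001]
ft_force: [-2.5, 0.7, 8.7]
opening: 0.0237
gripper_force: 50.0
```

Emit:
drive_tool(rows=[0, 0, -0.004, 0, 0, 0, 1, 0, 0, -0.004, 0, 0, 0, 1, 0, 0, -0.004, 0, 0, 0, 1, 0, 0, -0.004, 0, 0, 0, 1, 0, 0, -0.004, 0, 0, 0, 1])

```text
clock: 14.78
position: [0.5471, -0.1869, 0.1444]
eef_rot: [0.159, 3.135, -0.002]
ft_force: [-3.1, 1.7, 10.2]
opening: 0.0234
gripper_force: 50.0
```

The force is rising and the travel is lagging, so the pad has been reached. I press on in finer steps.

Emit:
drive_tool(rows=[0, 0, -0.003, 0, 0, 0, 1, 0, 0, -0.003, 0, 0, 0, 1, 0, 0, -0.003, 0, 0, 0, 1, 0, 0, -0.003, 0, 0, 0, 1, 0, 0, 0, 0, 0, 0, 1])

```text
clock: 15.4
position: [0.5471, -0.1869, 0.1436]
eef_rot: [0.159, 3.134, -0.002]
ft_force: [-3.6, 2.1, 12.2]
opening: 0.0239
gripper_force: 50.0
```

Emit:
drive_tool(rows=[0, 0, -0.004, 0, 0, 0, 1, 0, 0, -0.004, 0, 0, 0, 1, 0, 0, -0.004, 0, 0, 0, 1, 0, 0, 0, 0, 0, 0, 1, 0, 0, 0, 0, 0, 0, 1])

```text
clock: 16.02
position: [0.5471, -0.187, 0.1428]
eef_rot: [0.159, 3.134, -0.002]
ft_force: [-5.3, 1.9, 16.0]
opening: 0.0239
gripper_force: 50.0
```

```bash
python3 - <<'E'
from h import *
s=arm.sense(); print(s['ft_force'],s['position'])
E
```

```text
[-5.32932907  1.86807909 16.04216112] [ 0.54711214 -0.18695427  0.14280084]
```

The push is about 17.7 N after the tare. I hold it there.

Emit:
drive_tool(rows=[0, 0, -0.002, 0, 0, 0, 1, 0, 0, 0, 0, 0, 0, 1, 0, 0, 0, 0, 0, 0, 1, 0, 0, 0, 0, 0, 0, 1, 0, 0, 0, 0, 0, 0, 1])

```text
clock: 16.65
position: [0.5471, -0.187, 0.1428]
eef_rot: [0.159, 3.133, -0.002]
ft_force: [-5.4, 2.2, 16.0]
opening: 0.0237
gripper_force: 50.0
```

Emit:
drive_tool(rows=[0, 0, 0, 0, 0, 0, 1, 0, 0, 0, 0, 0, 0, 1, 0, 0, 0, 0, 0, 0, 1, 0, 0, 0, 0, 0, 0, 1, 0, 0, 0, 0, 0, 0, 1])

```text
clock: 17.27
position: [0.5471, -0.1869, 0.1428]
eef_rot: [0.159, 3.133, -0.002]
ft_force: [-5.3, 2.5, 15.5]
opening: 0.0235
gripper_force: 50.0
```

Emit:
drive_tool(rows=[0, 0, -0.004, 0, 0, 0, 1, 0, 0, 0, 0, 0, 0, 1, 0, 0, 0, 0, 0, 0, 1, 0, 0, 0, 0, 0, 0, 1, 0, 0, 0, 0, 0, 0, 1])

```text
clock: 17.9
position: [0.5471, -0.1869, 0.1424]
eef_rot: [0.159, 3.133, -0.002]
ft_force: [-5.4, 2.6, 18.3]
opening: 0.0237
gripper_force: 50.0
```

Emit:
drive_tool(rows=[0, 0, 0, 0, 0, 0, 1, 0, 0, 0, 0, 0, 0, 1, 0, 0, 0, 0, 0, 0, 1, 0, 0, 0, 0, 0, 0, 1, 0, 0, 0, 0, 0, 0, 1])

```text
clock: 18.52
position: [0.5471, -0.1869, 0.1425]
eef_rot: [0.159, 3.133, -0.003]
ft_force: [-5.8, 2.3, 17.4]
opening: 0.0237
gripper_force: 50.0
```

The push was held well over half a second at 17 to 19.5 N. I draw the drift straight out.

Emit:
drive_tool(rows=[0, 0, 0.02, 0, 0, 0, 1, 0, 0, 0.03, 0, 0, 0, 1, 0, 0, 0.08, 0, 0, 0, 1, 0, 0, 0.12, 0, 0, 0, 1, 0, 0, 0.12, 0, 0, 0, 1])

```text
clock: 19.15
position: [0.5468, -0.1869, 0.1936]
eef_rot: [0.159, 3.137, -0.0]
ft_force: [0.8, -0.1, -2.2]
opening: 0.0236
gripper_force: 50.0
```

Emit:
drive_tool(rows=[0, 0, 0.14, 0, 0, 0, 1, 0, 0, 0.15, 0, 0, 0, 1, 0, 0, 0.1, 0, 0, 0, 1, 0, 0, 0, 0, 0, 0, 1, 0, 0, 0, 0, 0, 0, 1])

```text
clock: 19.77
position: [0.5463, -0.1867, 0.2498]
eef_rot: [-0.159, -3.136, -0.001]
ft_force: [0.2, 0.1, -1.8]
opening: 0.0243
gripper_force: 50.0
```

```bash
python3 - <<'E'
from rod import *
cap('wrist'); rod('wrist'); s=arm.sense(); print(s['ft_force'],s['eef_rot'])
im,Q=pts('wrist'); p=s['position']
m=(np.hypot(Q[...,0]-p[0],Q[...,1]-p[1])<.018)&(Q[...,2]<p[2]-.02)&(Q[...,2]>p[2]-.093); q=Q[m]
for lo in np.arange(.15,.24,.015):
    k=q[(q[:,2]>lo)&(q[:,2]<lo+.015)]
    if len(k)>8: print(lo.round(3),fitc(k[:,:2]))
E
```

```text
tcp [ 0.54617229 -0.18661129  0.24939988] rod (array([ 0.54681909, -0.18622053]), np.float64(0.009204335994657213)) zmin 0.15461975297491004
[ 0.21879499 -0.15881541 -2.15874779] [-1.59013507e-01 -3.13551626e+00 -1.41329333e-03]
0.15 (array([ 0.54671723, -0.18616119]), np.float64(0.009161432448859124))
0.165 (array([ 0.54679669, -0.1861973 ]), np.float64(0.009217221999367938))
0.18 (array([ 0.54677162, -0.18622146]), np.float64(0.009151732707033))
0.195 (array([ 0.54692432, -0.18624094]), np.float64(0.009262731401086643))
0.21 (array([ 0.5467364 , -0.18624342]), np.float64(0.009088190417959356))
0.225 (array([ 0.54533457, -0.18630368]), np.float64(0.007804592487825883))
```

Emit:
drive_tool(rows=[-0.02, 0.3, 0, 0, 0, 0, 1, -0.02, 0.4, 0, 0, 0, 0, 1, -0.02, 0.4, 0, 0, 0, 0, 1, -0.02, 0.4, 0, 0, 0, 0, 1, -0.02, 0.4, 0, 0, 0, 0, 1])

```text
clock: 20.45
position: [0.5308, 0.1, 0.2495]
eef_rot: [-0.159, -3.136, 0.0]
ft_force: [0.0, 1.3, -2.1]
opening: 0.0238
gripper_force: 50.0
```

Emit:
drive_tool(rows=[-0.006, 0.34, 0, 0, 0, 0, 1, 0, 0.2, -0.15, 0, 0, 0, 1, 0, 0, -0.25, 0, 0, 0, 1, 0, 0, 0, 0, 0, 0, 1, 0, 0, 0, 0, 0, 0, 1])

```text
clock: 21.08
position: [0.531, 0.1789, 0.1913]
eef_rot: [0.16, 3.137, 0.0]
ft_force: [-0.7, -0.2, -1.1]
opening: 0.0243
gripper_force: 50.0
```

```bash
python3 - <<'E'
from rod import *
a,_=cap('wrist'); save('w5.png',a[120:280,150:350],3)
rod('wrist'); im,Q=pts('wrist'); s=arm.sense(); print(s['eef_rot'])
m=(np.hypot(Q[...,0]-.531,Q[...,1]-.18)<.07)&(abs(Q[...,2]-.05)<.004); q=Q[m]; print('block',len(q),q[:,2].mean(),cv2.minAreaRect(q[:,:2].astype(np.float32)*1000))
E
```

```text
tcp [0.53153831 0.17890212 0.192272  ] rod (array([0.5315762 , 0.17935622]), np.float64(0.009209546619786907)) zmin 0.09727852524972791
[1.60304681e-01 3.13516870e+00 1.14174834e-03]
block 3706 0.04926670009474389 ((530.8045043945312, 179.85296630859375), (75.27581024169922, 75.31255340576172), 71.14452362060547)
```

View pics/w5.png

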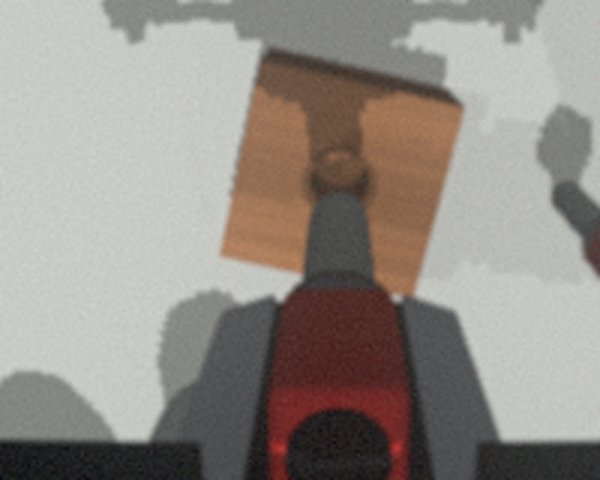

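The view shows the rod tip right in front of the hole at (340,170), centred on it to within about 1 mm. I correct that and lower the drift.

Emit:
drive_tool(rows=[-0.005, 0.003, -0.1, 0, 0, 0, 1, 0, 0, -0.14, 0, 0, 0, 1, 0, 0, -0.02, 0, 0, 0, 1, 0, 0, -0.03, 0, 0, 0, 1, 0, 0, -0.03, 0, 0, 0, 1])

```text
clock: 21.75
position: [0.5305, 0.1797, 0.1434]
eef_rot: [0.159, 3.136, 0.001]
ft_force: [-0.6, 0.3, -1.8]
opening: 0.0237
gripper_force: 50.0
```

Emit:
drive_tool(rows=[0, 0, -0.03, 0, 0, 0, 1, 0, 0, -0.03, 0, 0, 0, 1, 0, 0, -0.03, 0, 0, 0, 1, 0, 0, -0.03, 0, 0, 0, 1, 0, 0, 0, 0, 0, 0, 1])

```text
clock: 22.38
position: [0.5296, 0.1796, 0.124]
eef_rot: [-0.159, -3.136, 0.0]
ft_force: [0.9, -0.5, -1.6]
opening: 0.0238
gripper_force: 50.0
```

Emit:
drive_tool(rows=[0, 0, -0.04, 0, 0, 0, 1, 0, 0, -0.04, 0, 0, 0, 1, 0, 0, -0.03, 0, 0, 0, 1, 0, 0, -0.005, 0, 0, 0, 1, 0, 0, 0, 0, 0, 0, 1])

```text
clock: 23.0
position: [0.53, 0.1796, 0.1074]
eef_rot: [-0.159, -3.138, -0.0]
ft_force: [-0.7, -0.8, -2.0]
opening: 0.0235
gripper_force: 50.0
```

Emit:
drive_tool(rows=[0, 0, -0.004, 0, 0, 0, 1, 0, 0, -0.004, 0, 0, 0, 1, 0, 0, -0.004, 0, 0, 0, 1, 0, 0, -0.004, 0, 0, 0, 1, 0, 0, 0, 0, 0, 0, 1])

```text
clock: 23.62
position: [0.5299, 0.1796, 0.1049]
eef_rot: [-0.159, -3.137, -0.0]
ft_force: [-0.7, 0.4, -1.7]
opening: 0.0236
gripper_force: 50.0
```

Emit:
drive_tool(rows=[0, 0, -0.004, 0, 0, 0, 1, 0, 0, -0.004, 0, 0, 0, 1, 0, 0, -0.003, 0, 0, 0, 1, 0, 0, -0.003, 0, 0, 0, 1, 0, 0, 0, 0, 0, 0, 1])

```text
clock: 24.25
position: [0.5301, 0.1797, 0.1039]
eef_rot: [0.159, 3.137, 0.0]
ft_force: [-1.4, -1.3, 4.9]
opening: 0.0239
gripper_force: 50.0
```

The tip is on the floor at the same height as at the start. I ease the load and open.

Emit:
drive_tool(rows=[0, 0, 0.009, 0, 0, 0, 1, 0, 0, 0, 0, 0, 0, 0.7, 0, 0, 0, 0, 0, 0, 0.6, 0, 0, 0, 0, 0, 0, 0.4, 0, 0, 0, 0, 0, 0, 0.2], grip_force=10)

```text
clock: 24.88
position: [0.53, 0.1797, 0.1042]
eef_rot: [0.159, 3.138, 0.0]
ft_force: [0.1, 0.1, 1.1]
opening: 0.0541
gripper_force: 0.0
```

Emit:
drive_tool(rows=[0, 0, 0, 0, 0, 0, 0, 0, 0, 0, 0, 0, 0, 0, 0, 0, 0, 0, 0, 0, 0, 0, 0, 0, 0, 0, 0, 0, 0, 0, 0, 0, 0, 0, 0])

```text
clock: 25.5
position: [0.53, 0.1796, 0.1042]
eef_rot: [0.159, 3.138, 0.0]
ft_force: [-0.1, 0.3, -0.1]
opening: 0.0943
gripper_force: 0.0
```

Emit:
drive_tool(rows=[0, 0, 0.1, 0, 0, 0, 0, 0, 0, 0.25, 0, 0, 0, 0, 0, 0, 0.35, 0, 0, 0, 0, 0, 0, 0.35, 0, 0, 0, 0, 0, 0, 0.15, 0, 0, 0, 0])

```text
clock: 26.12
position: [0.531, 0.1799, 0.2902]
eef_rot: [0.159, 3.13, 0.004]
ft_force: [1.2, 0.1, -0.3]
opening: 0.0939
gripper_force: 0.0
```

Emit:
drive_tool(rows=[0, 0, 0, 0, 0, 0, 0, 0, 0, 0, 0, 0, 0, 0, 0, 0, 0, 0, 0, 0, 0, 0, 0, 0, 0, 0, 0, 0, 0, 0, 0, 0, 0, 0, 0])

```text
clock: 26.75
position: [0.5297, 0.1796, 0.2835]
eef_rot: [-0.159, -3.136, 0.0]
ft_force: [-0.4, 0.2, 0.1]
opening: 0.0939
gripper_force: 0.0
```

```bash
python3 - <<'E'
from h import *
a,_=cap('wrist'); b,_=cap('side'); im,Q=pts('wrist')
near=np.hypot(Q[...,0]-.531,Q[...,1]-.18)<.03; m=near&(Q[...,2]>.144)&(Q[...,2]<.16); q=Q[m]
print(len(q),q.mean(0).round(4),cv2.minAreaRect(q[:,:2].astype(np.float32)*1000))
im2,Q2=pts('side'); s=Q2[185:245,230:275]; m=(np.hypot(s[...,0]-.531,s[...,1]-.18)<.02)&(s[...,2]>.055); k=s[m]
lo=k[k[:,2]<.09]; hi=k[k[:,2]>.11]; print(lo.mean(0),hi.mean(0))
save('end.png',np.hstack([a[60:324,80:480][:, :],b[100:364,150:550]]),1)
E
```

```text
474 [0.5295 0.1802 0.1498] ((530.3938598632812, 180.01377868652344), (22.8664493560791, 23.739660263061523), 84.53095245361328)
[0.52937477 0.18727251 0.07182505] [0.52919661 0.18981565 0.13318303]
```

View pics/end.png

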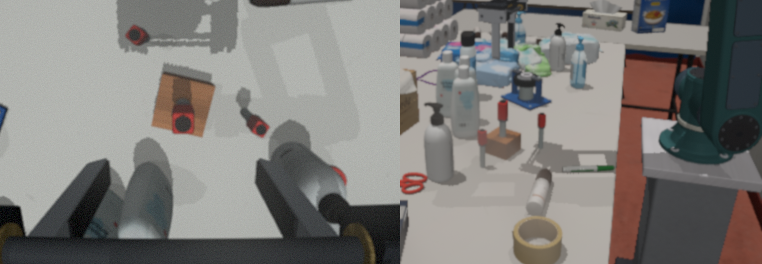

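The drift stands upright in its holder at (183,118) in the left half, its top at the same 0.150 m as before. Nothing else has moved and the gripper is clear. I hand the job in.

```bash
python3 -c "
from plant import arm
print(arm.close_job())"
```

```text
the job is handed in; nothing more can be done
None
```

I drove the bushing down onto the sprung pad and held it there for about 2.5 s at roughly 17 to 20 N, never reading above about 20 N on it. The drift then went back upright in its holder, nothing else looked disturbed, and I handed the job in at about 27 s; no verdict was returned.

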